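# Turn the mould round on the dressing turntable and latch it

## Task

Turn the moulder's turntable by pushing one of its arms round with a fingertip until the red-sleeved arm, at the mould's runner end, stands straight above the latch, then push the yellow latch lever in until its nose is fully home in the notch there. Turn it smoothly: the core standing loose in the clamped sand mould must ride round upright; touch neither it nor the mould, and leave everything else on the bench where it is.

Things in the scene. Friction and masses are not known exactly. Their poses are not given: they have to be found in the camera images.
- stand: Fixed green stand, 236 mm across; origin on the bench on the turning axis, +y towards the latch place. On it turn as one: a steel index plate (230 mm across, 42 to 52 mm above the bench) with four V notches in its rim, one under each arm, 22 mm wide, 15 mm deep; and a grey platter with the arms, 192 mm across, top 96 mm above the bench.
- hub (a point): Point on the turning axis at the height of the arms' centre line, 85 mm above the bench.
- red_arm (a point): Middle of the red sleeve, 140 mm out from the axis, 85 mm above the bench. Four level arms stick out of the platter, 90 degrees apart; each has a sleeve 16 mm thick from 115 to 165 mm out: one red, three black. Any arm can be pushed sideways.
- over_latch (a point): Fixed point of the stand straight above where the latch nose goes in, 140 mm out from the axis along the stand's +y, 85 mm above the bench: the middle of the red sleeve belongs here.
- turntable (a joint): Angle of the turntable, rad, growing anticlockwise seen from above, no stops: 0 (or 2 pi) when the red arm is straight above the latch place; starts between 0.8 and 5.5. Friction (0.35 N m, some 2.5 N at a sleeve) holds it where it is left; at moderate speed it does not run on.
- latch (a joint): Angle of the latch lever, rad: 0 swung out, 0.36 fully home in a notch, growing clockwise seen from above. Friction (some 2 N at the grip) holds it where it is left. The 12 mm round nose goes in only when a notch is within about 3 degrees of it, and draws the notch to the centre; elsewhere it stops against the rim at about 0.15.
- latch_grip (a point): Middle of the yellow sleeve of the latch lever, 18 mm thick, 60 mm long along the lever, 45 mm above the bench, 185 mm from the lever's hinge. Swinging it some 65 mm inwards, towards the platter, drives the nose home.
- latch_hinge (a point): The latch lever's upright hinge pin, 45 mm above the bench; on the stand at 75 mm along its -x and 132 mm along its +y. The lever is 14 mm wide, 41 to 49 mm above the bench; its nose and hinge cap reach up to 58 mm. It lies below the arms, whose sleeves' undersides are at 77 mm.
- mould: Brown sand mould half clamped on the middle of the platter, 100 by 80 by 30 mm, with a cream-washed cavity (72 by 52 mm, 16 mm deep) and two steel toe clamps, up to 138 mm above the bench; origin at the centre of its underside, +x (its runner end) towards the red arm. It turns with the platter.
- core: The loose tan core itself; origin at the centre of its underside.
- core_centre (a point): Centre (half-way up; z along its axis) of the tan sand core standing loose in the mould's cavity, 24 mm across and 55 mm tall; its top is about 165 mm above the bench.
- glue_bottle: Bystander, origin at its underside: a white glue bottle with orange cap, 52 mm across and 105 mm tall, standing near the turntable.
- spare_core: Bystander, origin at its underside: a tan stepped sand core, 34 mm across and 75 mm tall, standing near the turntable.
- wash_pot: Bystander, origin at its underside: a steel pot, 90 mm across and 85 mm tall.
- brush: Bystander, origin at its underside: a brush with wooden handle, 200 mm long, lying flat.
- trowel: Bystander, origin at its underside: a moulder's trowel, 253 mm long, lying flat.
- mallet: Bystander, origin at its underside: a wooden mallet, 180 mm long, lying, head 64 mm high.
Things that resemble listed ones, but are neither listed nor needed, are in the scene too. What is shaped like the core but black or pink is not meant.

How it is judged:
By the outcome, as a careful person would: the job done as asked, in the order asked, and still so for the second after the job is handed in, with the robot touching nothing.
It also fails if it takes over 72 s, if anything falls off the work surface, if the arm or the gripper's body presses on something with over 40 N, if the wrist force passes 120 N, or if a joint passes its speed limit or range.

## Robot

A 7-joint arm with a two-finger parallel gripper is mounted at the origin on the work surface. World frame = base frame: x ahead of the robot, y to its left, z up, the work surface at z = 0. Lengths are in m, angles in rad, forces in N, time in s.
With the tool pointing down it reaches from about 0.4 to 0.85 m from the base axis. Payload 6.9 kg.
Tool frame: the origin (TCP) lies at the very end of the fingers, on their centre line; the grasp point (between the pads) lies 19 mm behind it; z points along the fingers, y is the line along which they close (so a half turn about z gives the same grasp; the last joint's range is limited). The gripper opens to 85 mm and grips with 20 to 120 N. Pads are 22 mm wide; open, the fingers measure 114 mm over their backs; the gripper's body (76 mm by 85 mm) begins 54 mm behind the grasp point. The pads swing forward as they close: fully open they stand 13 mm farther back than shut.
Start: joints at [1.317, 0.507, -0.238, 1.5, 0.126, 1.149, -0.155], TCP at [0.22, -0.585, 0.231] pointing down, gripper open.
Joint ranges: [-3.08, 3.08], [-0.24, 2.05], [-1.43, 1.35], [0, 2.5], [-1.52, 4.66], [0.17, 1.96], [-2.89, 2.89]. Speed limits (rad/s): [2.39, 2.39, 3.14, 3.14, 3.14, 3.14, 3.14].

## Interface

Orientations are given as a rotation vector (axis times angle).
In Python, from bench import arm gives the robot as it stands. The module is installed in compiled form; this text tells all that it offers.
- The arm moves only by the shell command python3 -m jog 'ROWS'. ROWS is JSON, a list of rows, each a list of 7 numbers: the shift along the tool's x, y, z as a fraction of full scale, then the turn, a rotation vector about the tool's x, y, z as a fraction of full scale, then the opening, from -1 (shut) to 1 (fully open). In form: [[tx, ty, tz, wx, wy, wz, gripper], ...]. A call has 1 to 20 rows; each row is the pose to reach, as a shift and turn from the pose commanded when the call began, along the tool's axes at that moment; what a row does not reach only later rows make up. Full scale, the value 1, is 0.3 m for a shift and 30 degrees for a turn. A row lasts 1/12 s, in which the tool goes at most 41.7 mm and 7.16 degrees, less where a joint would pass 70% of its speed; a pose out of reach is approached as far as the arm can. A call with a number of a shift or a turn outside -1 to 1 is refused whole. A call with a gripper value outside its range is refused whole. The fingers move at their own pace and stop on an object; the grip force is fixed at half the most. Time passes only in rows, so rows that repeat a pose let the fingers close. It gives the time, the measured TCP pose, the force, the opening and the grip force at its end, in the units of the state.
- arm.observe(): the state, without advancing time (a new reading comes with each control period).
- arm.grab_frame(name): name is "scene" or "top" or "wrist"; returns the picture (480x640x3 uint8, red, green, blue); there is no depth.
- arm.camera_model(name): a dict with "K" (3x3 intrinsics, pixels), "k1" (the pictures are not rectified: a ray, as slopes to the right and down, at radius r is drawn at 1 + k1 r^2 times it, then the intrinsics apply), "cam_to_world" (4x4, takes a point from camera to world coordinates); the wrist camera has in their place "T_tool_cam" (4x4, takes a point from camera to tool coordinates, whose origin is the TCP and whose axes are the flange's). Camera axes: x right, y up, looking along -z (the intrinsics and any distortion apply to the point x, -y, -z); pixel columns grow to the right and rows downward; lengths in m; the calibration is good to about 2 mm. A picture is of the moment at which its call begins: read the wrist's pose just before it. camera_model takes no time and is no camera call.
- arm.sign_off(): hands the job in; it is judged then, once.
The state is a dict: "t": time; "joints": joint angles; "joint_velocities": joint speeds; "effort": joint torques, N m; "ee_pos": TCP position; "tool_rot": TCP orientation; "contact_force": force on the tool from outside, world axes, zero at the start; "torque": the same for the moment, N m; "opening": finger opening in m; "grasp_force": force on a finger pad.
Only numpy, scipy, OpenCV 4.12 (cv2) and the standard library are available. Lean on these libraries where they do the work, as an engineer would, in place of code of your own. Each camera call takes 0.05 s, during which the arm holds its last target. There are 200 camera calls.

## Working session

There is one attempt and no reset: what is moved stays moved. The work goes in short steps, Python scripts to look and compute and a shell command to move; the robot and the scene stay as the last step left them, time stands still between calls to the robot, and variables do not carry over. Pictures are saved under pics/ and viewed, at most 10 in all, crops included, and the job is handed in when it is done.

```bash
mkdir -p pics; cat > h.py <<'E'
import numpy as np, cv2
from bench import arm
from scipy.spatial.transform import Rotation as R
def snap(cam,fn):
    im=arm.grab_frame(cam); cv2.imwrite('pics/'+fn,im[:,:,::-1]); return im
def pix2w(cam,uv,z):
    m=arm.camera_model(cam);K=np.array(m['K']);T=np.array(m['cam_to_world'])
    out=[]
    for (u,v),zz in zip(uv,np.broadcast_to(z,len(uv))):
        d=np.array([(u-K[0,2])/K[0,0],(v-K[1,2])/K[1,1]]);s=d.copy()
        for _ in range(20): s=d/(1+m['k1']*(s@s))
        r=T[:3,:3]@np.array([s[0],-s[1],-1]);o=T[:3,3]
        out.append(o+r*(zz-o[2])/r[2])
    return np.array(out)
def w2pix(cam,P):
    m=arm.camera_model(cam);K=np.array(m['K']);T=np.array(m['cam_to_world'])
    c=(np.atleast_2d(P)-T[:3,3])@T[:3,:3]
    s=np.c_[c[:,0]/-c[:,2],c[:,1]/c[:,2]];s=s*(1+m['k1']*(s**2).sum(1))[:,None]
    return s*[K[0,0],K[1,1]]+[K[0,2],K[1,2]]
E
python3 - <<'E'
from h import *
snap('top','t0.png');snap('scene','s0.png')
s=arm.observe();print(s)
for c in('top','scene'):print(arm.camera_model(c))
E
```

```text
{'t': 0.1, 'joints': array([ 1.31651427,  0.50823048, -0.23753315,  1.50097685,  0.12568738,
        1.14889882, -0.15480675]), 'joint_velocities': array([-0.00069748, -0.00068958,  0.00060946, -0.00258767,  0.00099324,
       -0.00172771,  0.00016981]), 'effort': array([-4.31859444e-03, -6.21835828e+01, -2.19460979e+00, -2.50204164e+01,
        1.24594537e-02,  7.82629300e-03, -3.18669208e-05]), 'ee_pos': array([ 0.21983236, -0.58461272,  0.23055044]), 'tool_rot': array([-3.08942259e+00, -5.61824726e-01,  4.49961622e-04]), 'contact_force': array([ 0.26433354, -0.42870614, -0.36063395]), 'torque': array([ 0.05730077,  0.00678247, -0.00058845]), 'grasp_force': 0.0, 'opening': 0.08524674094269177}
{'K': array([[469.17084553,   0.        , 315.84160384],
       [  0.        , 469.17084553, 242.44051278],
       [  0.        ,   0.        ,   1.        ]]), 'k1': -0.12645832415667252, 'cam_to_world': array([[ 0.02532174,  0.99490092, -0.09762667,  0.45591655],
       [-0.99953101,  0.02351466, -0.01961671, -0.04431449],
       [-0.01722103,  0.09807761,  0.99502976,  1.39485407],
       [ 0.        ,  0.        ,  0.        ,  1.        ]])}
{'K': array([[508.11379786,   0.        , 322.2357956 ],
       [  0.        , 508.11379786, 234.81262993],
       [  0.        ,   0.        ,   1.        ]]), 'k1': 0.02914469318349221, 'cam_to_world': array([[-0.30700081, -0.59546017,  0.74241343,  1.45568209],
       [ 0.9516023 , -0.2037556 ,  0.2300798 ,  0.24221539],
       [ 0.01426754,  0.77711701,  0.6291944 ,  0.88305754],
       [ 0.        ,  0.        ,  0.        ,  1.        ]])}
```

View pics/t0.png

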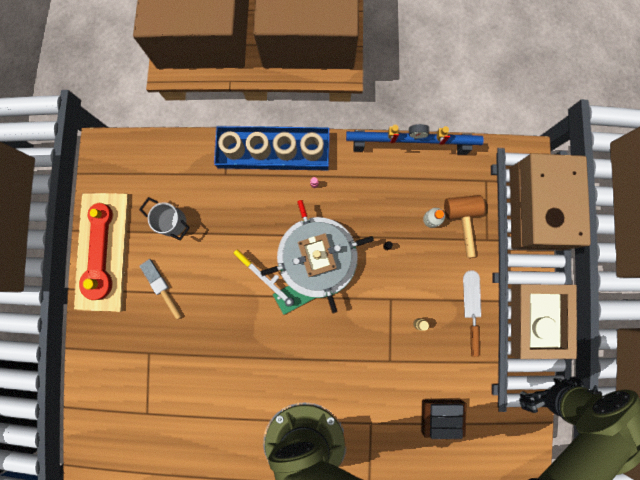

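View pics/s0.png

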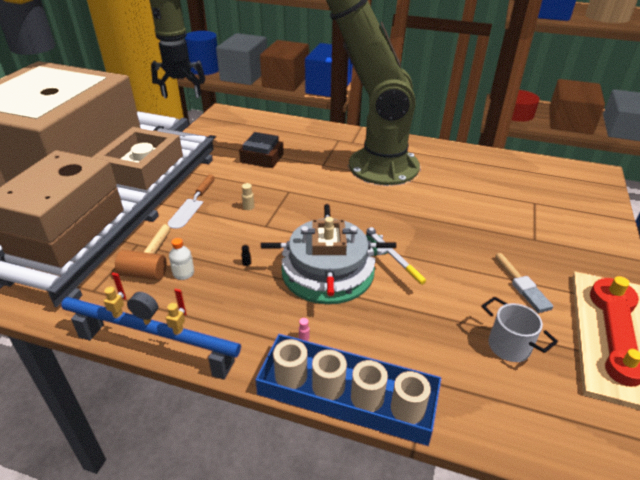

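```bash
python3 - <<'E'
from h import *
im=cv2.imread('pics/t0.png');cv2.imwrite('pics/t0c.png',cv2.resize(im[180:330,220:420],None,fx=4,fy=4,interpolation=cv2.INTER_CUBIC))
E
```

```text
(no output)
```

View pics/t0c.png

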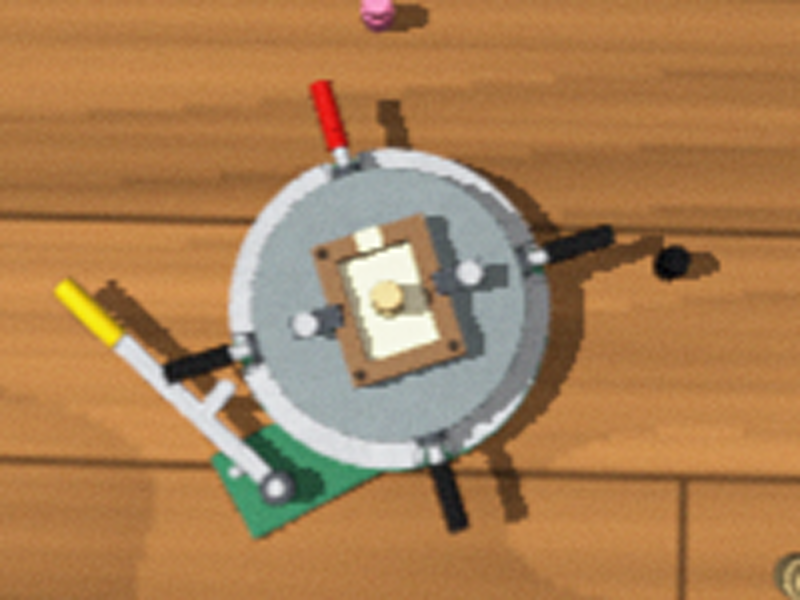

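```bash
python3 - <<'E'
from h import *
f=lambda L:np.array(L)/4+[220,180]
A=pix2w('top',f([(329,117),(198,364),(448,497),(581,243)]),.088)  # red, left, bottom, right
hub=A.mean(0)[:2]; print('arms',A[:,:2],'hub',hub, np.linalg.norm(A[:,:2]-hub,axis=1))
ang=np.arctan2(A[:,1]-hub[1],A[:,0]-hub[0]);print(np.degrees(ang))
H=pix2w('top',f([(277,487)]),.058)[0,:2];G=pix2w('top',f([(90,314)]),.05)[0,:2]
print('hinge',H,np.linalg.norm(H-hub),'(151.8) grip',G,np.linalg.norm(G-H))
a=np.arctan2(*(H-hub)[::-1])-np.arctan2(132,-75); # stand yaw
print('stand yaw',np.degrees(a)); y=np.array([-np.sin(a),np.cos(a)]);x=np.array([np.cos(a),np.sin(a)])
print('over_latch',hub+.14*y, 'ydir deg',np.degrees(np.arctan2(y[1],y[0])))
print('theta',[np.degrees(t-np.arctan2(y[1],y[0]))%360 for t in ang])
print('grip in stand frame',(G-hub)@x,(G-hub)@y)
e=f([(255,537),(213,460)]);print((pix2w('top',e,.0)[:,:2]-hub)@np.c_[x,y])
core=pix2w('top',f([(386,297)]),.165);print('core',core)
for n,p,z in[('glue',(435,216),.1),('spare',(423,324),.075),('black',(388,246),.05),('pink',(314,182),.05)]:print(n,pix2w('top',[p],z)[0,:2])
E
```

```text
arms [[ 0.67733685  0.02219185]
 [ 0.50097649  0.10879675]
 [ 0.41331398 -0.06762999]
 [ 0.59215956 -0.156716  ]] hub [ 0.54594672 -0.02333934] [0.13905559 0.1395789  0.13983242 0.14115579]
[  19.11295996  108.79511602 -161.53405965  -70.88963071]
hinge [0.41621745 0.05321428] 0.1506324655079859 (151.8) grip [0.53626638 0.19282001] 0.18412361683092035
stand yaw 29.85056973053144
over_latch [0.47626317 0.09808636] ydir deg 119.85056973053143
theta [np.float64(259.262390226325), np.float64(348.94454629311315), np.float64(78.61537061979669), np.float64(169.25979956393138)]
grip in stand frame 0.09919507035138624 0.1922990240136863
[[-0.0985663   0.16726524]
 [-0.03369687  0.16799411]]
core [[ 0.54544734 -0.02258817  0.165     ]]
glue [ 0.66525179 -0.35065826]
spare [ 0.36326351 -0.32389094]
black [ 0.58248012 -0.2258249 ]
pink [ 0.76528241 -0.00791863]
```

```bash
cat >> h.py <<'E'
hub=np.array([.546,-.0233])
def rel(p,yaw,s=None):
    "row values (fractions) to reach TCP p, tool down, tool-x at yaw deg"
    s=s or arm.observe(); R0=R.from_rotvec(s['tool_rot']); a=np.radians(yaw)
    Rt=R.from_matrix(np.c_[[np.cos(a),np.sin(a),0],[np.sin(a),-np.cos(a),0],[0,0,-1]])
    return np.round(np.r_[R0.inv().apply(np.array(p)-s['ee_pos'])/.3,(R0.inv()*Rt).as_rotvec(degrees=True)/30],3)
def armpose(deg,off,z,r=.14):
    a=np.radians(deg);return np.r_[hub+r*np.array([np.cos(a),np.sin(a)])+off*np.array([np.sin(a),-np.cos(a)]),z]
E
python3 - <<'E'
from h import *
p=armpose(19.1,.045,.231);print(p,rel(p,19.1))
E
```

```text
[ 0.69301765 -0.0200122   0.231     ] [ 2.139 -1.206  0.    -0.003  0.     0.05 ]
```

```bash
python3 -m jog '[[1,-0.56,0,0,0,0,-1],[1,-0.56,0,0,0,0,-1],[1,-0.56,0,0,0,0,-1],[1,-0.56,0,0,0,0,-1],[1,-0.56,0,0,0,0,-1],[1,-0.56,0,0,0,0,-1],[1,-0.56,0,0,0,0,-1],[1,-0.56,0,0,0,0,-1],[1,-0.56,0,0,0,0,-1],[1,-0.56,0,0,0,0,-1]]'
python3 -m jog '[[1,-0.56,0,0,0,0,-1],[1,-0.56,0,0,0,0,-1],[1,-0.56,0,0,0,0,-1],[1,-0.56,0,0,0,0,-1],[1,-0.56,0,0,0,0,-1],[1,-0.56,0,0,0,0,-1],[1,-0.56,0,0,0,0,-1],[1,-0.56,0,0,0,0,-1],[1,-0.56,0,0,0,0,-1],[1,-0.56,0,0,0,0,-1]]'
python3 - <<'E'
from h import *
for z in(.231,.072):print(rel(armpose(19.1,.045,z),19.1))
print(arm.observe()['joints'])
E
```

```text
t: 0.93
ee_pos: [0.4446, -0.3178, 0.2312]
tool_rot: [-3.087, -0.573, -0.002]
contact_force: [0.1, -0.9, 0.0]
opening: -0.0002
grasp_force: 0.0
t: 1.77
ee_pos: [0.6646, -0.0558, 0.2301]
tool_rot: [-3.087, -0.569, 0.001]
contact_force: [-1.0, -0.9, -0.0]
opening: -0.0003
grasp_force: 0.0
[ 0.131 -0.078 -0.003 -0.005  0.     0.06 ]
[ 0.131 -0.076  0.527 -0.005  0.     0.06 ]
[ 0.2361686   0.58401717 -0.33690848  1.37632719  0.19332805  1.21448556
 -1.32261927]
```

```bash
python3 -m jog '[[0.131,-0.077,0,-0.005,0,0.06,-1],[0.131,-0.077,0,-0.005,0,0.06,-1],[0.131,-0.077,0,-0.005,0,0.06,-1],[0.131,-0.077,0.13,-0.005,0,0.06,-1],[0.131,-0.077,0.26,-0.005,0,0.06,-1],[0.131,-0.077,0.39,-0.005,0,0.06,-1],[0.131,-0.077,0.46,-0.005,0,0.06,-1],[0.131,-0.077,0.5,-0.005,0,0.06,-1],[0.131,-0.077,0.526,-0.005,0,0.06,-1],[0.131,-0.077,0.526,-0.005,0,0.06,-1]]'
python3 - <<'E'
from h import *
snap('wrist','w1.png'); print(rel(armpose(19.1,.045,.072),19.1))
# arc table, from clearance offset .045: rows for phi
def shift(phi,o):
    q=np.array([.14,o]);a=np.radians(phi);c,s=np.cos(a),np.sin(a)
    return np.round((np.array([.14*c+.0225*s,-.14*s+.0225*c])-q)/.3,4)
for f in[1,2,4,6,8,10,12,14,16,18,20,22,24,25,26,27,28]:print(f,shift(f,.0225),round(-f/30,3))
E
```

```text
t: 2.6
ee_pos: [0.6913, -0.0258, 0.0727]
tool_rot: [3.097, 0.51, -0.002]
contact_force: [0.2, 1.1, 0.4]
opening: 0.0002
grasp_force: 0.0
[ 0.008 -0.015  0.007  0.006 -0.001 -0.012]
1 [ 0.0012 -0.0082] -0.033
2 [ 0.0023 -0.0163] -0.067
4 [ 0.0041 -0.0327] -0.133
6 [ 0.0053 -0.0492] -0.2
8 [ 0.0059 -0.0657] -0.267
10 [ 0.0059 -0.0822] -0.333
12 [ 0.0054 -0.0987] -0.4
14 [ 0.0043 -0.1151] -0.467
16 [ 0.0026 -0.1315] -0.533
18 [ 0.0003 -0.1479] -0.6
20 [-0.0025 -0.1641] -0.667
22 [-0.0059 -0.1803] -0.733
24 [-0.0098 -0.1963] -0.8
25 [-0.012  -0.2042] -0.833
26 [-0.0144 -0.2122] -0.867
27 [-0.0168 -0.22  ] -0.9
28 [-0.0194 -0.2279] -0.933
```

View pics/w1.png

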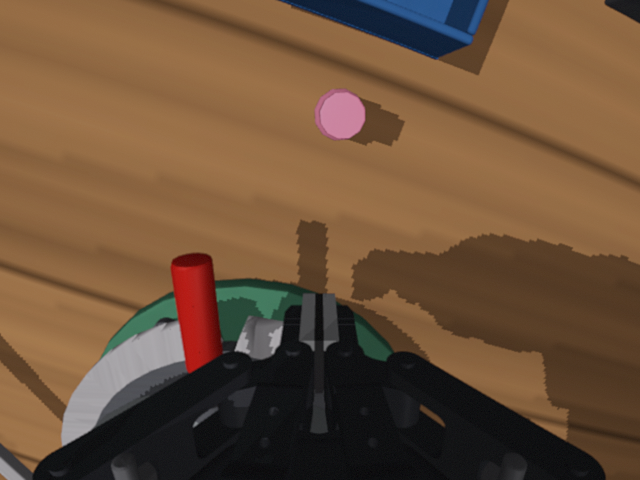

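```bash
python3 -m jog '[[0.008,-0.02,0.007,0,0,0,-1],[0.008,-0.04,0.007,0,0,0,-1],[0.008,-0.06,0.007,0,0,0,-1],[0.008,-0.07,0.007,0,0,0,-1],[0.008,-0.08,0.007,0,0,0,-1],[0.008,-0.085,0.007,0,0,0,-1],[0.008,-0.09,0.007,0,0,0,-1],[0.008,-0.09,0.007,0,0,0,-1]]'
python3 - <<'E'
from h import *
print(rel(armpose(19.1,.0225,.072),19.1)); print(arm.observe()['contact_force'])
E
```

```text
t: 3.32
ee_pos: [0.686, 0.0021, 0.0718]
tool_rot: [3.096, 0.512, 0.002]
contact_force: [1.4, -0.3, 0.9]
opening: -0.0
grasp_force: 0.9
[-0.002  0.002 -0.001  0.007 -0.002 -0.01 ]
[ 1.42560804 -0.31593806  0.88980873]
```

```bash
python3 -m jog '[[0.0006,-0.004,0,0,0,-0.017,-1],[0.0017,-0.012,0,0,0,-0.05,-1],[0.003,-0.0245,0,0,0,-0.1,-1],[0.0044,-0.037,0,0,0,-0.15,-1],[0.0053,-0.049,0,0,0,-0.2,-1],[0.0059,-0.0657,0,0,0,-0.267,-1],[0.0059,-0.0822,0,0,0,-0.333,-1],[0.0054,-0.0987,0,0,0,-0.4,-1],[0.0043,-0.115,0,0,0,-0.467,-1],[0.0026,-0.1315,0,0,0,-0.533,-1],[0.0003,-0.148,0,0,0,-0.6,-1],[-0.0025,-0.164,0,0,0,-0.667,-1],[-0.005,-0.176,0,0,0,-0.717,-1],[-0.0078,-0.188,0,0,0,-0.767,-1],[-0.0098,-0.196,0,0,0,-0.8,-1],[-0.011,-0.201,0,0,0,-0.82,-1],[-0.012,-0.204,0,0,0,-0.833,-1],[-0.012,-0.204,0,0,0,-0.833,-1]]'
python3 - <<'E'
from h import *
snap('top','t1.png');print(rel(armpose(44.1,.0225,.072),44.1)); print(arm.observe()['contact_force'])
im=cv2.imread('pics/t1.png');cv2.imwrite('pics/t1c.png',cv2.resize(im[180:330,220:420],None,fx=4,fy=4,interpolation=cv2.INTER_CUBIC))
E
```

```text
t: 4.82
ee_pos: [0.6624, 0.0596, 0.0711]
tool_rot: [2.913, 1.172, 0.0]
contact_force: [-0.1, -1.5, -1.2]
opening: 0.0001
grasp_force: 0.6
[-0.004  0.004 -0.003  0.004  0.001 -0.01 ]
[ 1.09160764 -1.21204271 -1.14410401]
```

View pics/t1c.png

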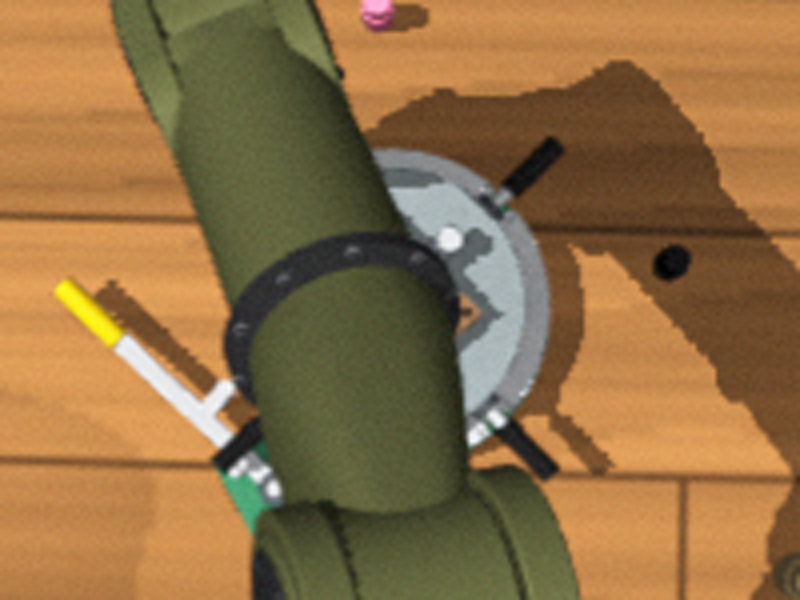

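```bash
python3 -m jog '[[0.0006,-0.004,0,0,0,-0.017,-1],[0.0017,-0.012,0,0,0,-0.05,-1],[0.003,-0.0245,0,0,0,-0.1,-1],[0.0044,-0.037,0,0,0,-0.15,-1],[0.0053,-0.049,0,0,0,-0.2,-1],[0.0059,-0.0657,0,0,0,-0.267,-1],[0.0059,-0.0822,0,0,0,-0.333,-1],[0.0054,-0.0987,0,0,0,-0.4,-1],[0.0043,-0.115,0,0,0,-0.467,-1],[0.0026,-0.1315,0,0,0,-0.533,-1],[0.0003,-0.148,0,0,0,-0.6,-1],[-0.0025,-0.164,0,0,0,-0.667,-1],[-0.005,-0.176,0,0,0,-0.717,-1],[-0.0078,-0.188,0,0,0,-0.767,-1],[-0.0098,-0.196,0,0,0,-0.8,-1],[-0.011,-0.201,0,0,0,-0.82,-1],[-0.012,-0.204,0,0,0,-0.833,-1],[-0.012,-0.204,0,0,0,-0.833,-1]]'
python3 - <<'E'
from h import *
f=lambda L:np.array(L)/4+[220,180]
P=pix2w('top',f([(534,169),(529,448)]),.088)[:,:2]-hub
print('red arm was',np.degrees(np.arctan2(P[:,1],P[:,0]))+[90,180], np.linalg.norm(P,axis=1))
im=snap('top','t2.png');print(rel(armpose(69.1,.0225,.072),69.1)); s=arm.observe();print(s['contact_force'],s['joints'])
E
```

```text
t: 6.37
ee_pos: [0.6173, 0.1013, 0.0711]
tool_rot: [2.59, 1.774, -0.001]
contact_force: [1.1, -1.4, 0.6]
opening: -0.0001
grasp_force: 0.6
red arm was [44.4226429  45.63054604] [0.13949309 0.13945439]
[-0.006  0.001 -0.003  0.003  0.003 -0.01 ]
[-0.5008419  -1.04056488  0.40214457] [ 0.10822132  0.70563618 -0.52435756  1.6902449   0.4431685   0.86620674
 -0.9748741 ]
```

```bash
python3 -m jog '[[0.0006,-0.004,0,0,0,-0.017,-1],[0.0017,-0.012,0,0,0,-0.05,-1],[0.003,-0.0245,0,0,0,-0.1,-1],[0.0044,-0.037,0,0,0,-0.15,-1],[0.0053,-0.049,0,0,0,-0.2,-1],[0.0059,-0.0657,0,0,0,-0.267,-1],[0.0059,-0.0822,0,0,0,-0.333,-1],[0.0054,-0.0987,0,0,0,-0.4,-1],[0.0043,-0.115,0,0,0,-0.467,-1],[0.0026,-0.1315,0,0,0,-0.533,-1],[0.0003,-0.148,0,0,0,-0.6,-1],[-0.0025,-0.164,0,0,0,-0.667,-1],[-0.005,-0.176,0,0,0,-0.717,-1],[-0.0078,-0.188,0,0,0,-0.767,-1],[-0.0098,-0.196,0,0,0,-0.8,-1],[-0.011,-0.201,0,0,0,-0.82,-1],[-0.012,-0.204,0,0,0,-0.833,-1],[-0.012,-0.204,0,0,0,-0.833,-1]]'
python3 - <<'E'
from h import *
im=snap('top','t3.png');print(rel(armpose(94.1,.0225,.072),94.1)); s=arm.observe();print(s['contact_force'],s['joints'])
a=cv2.imread('pics/t3.png')[180:330,220:420];cv2.imwrite('pics/t3c.png',cv2.resize(a,None,fx=4,fy=4,interpolation=cv2.INTER_CUBIC))
E
```

```text
t: 7.92
ee_pos: [0.5588, 0.1199, 0.0709]
tool_rot: [2.145, 2.293, -0.002]
contact_force: [1.3, 0.2, 0.6]
opening: -0.0001
grasp_force: 0.6
[-0.007 -0.002 -0.004  0.001  0.004 -0.011]
[ 1.5275695  -0.57684453  0.7163629 ] [ 0.14683898  0.6662264  -0.64581322  1.83858427  0.53770376  0.81877889
 -0.70900092]
```

View pics/t3c.png

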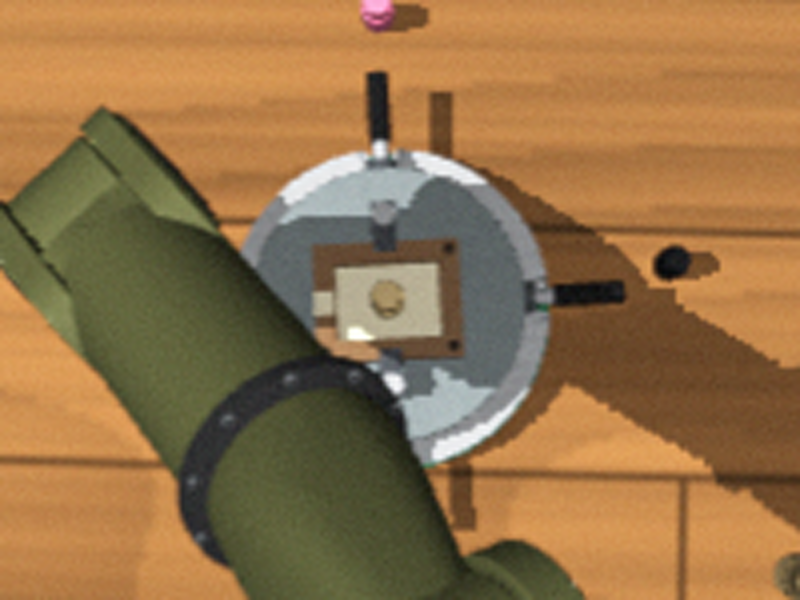

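```bash
python3 - <<'E'
from h import *
f=lambda L:np.array(L)/4+[220,180]
P=pix2w('top',f([(378,106),(590,293)]),.088)[:,:2]-hub
print('red arm',np.degrees(np.arctan2(P[:,1],P[:,0]))+[90,180], np.linalg.norm(P,axis=1))
E
```

```text
red arm [94.54189011 94.57737533] [0.14040536 0.14068839]
```

```bash
python3 -m jog '[[0.0006,-0.004,0,0,0,-0.017,-1],[0.0017,-0.012,0,0,0,-0.05,-1],[0.003,-0.0245,0,0,0,-0.1,-1],[0.0044,-0.037,0,0,0,-0.15,-1],[0.0053,-0.049,0,0,0,-0.2,-1],[0.0059,-0.0657,0,0,0,-0.267,-1],[0.0059,-0.0822,0,0,0,-0.333,-1],[0.0054,-0.0987,0,0,0,-0.4,-1],[0.0043,-0.115,0,0,0,-0.467,-1],[0.0026,-0.1315,0,0,0,-0.533,-1],[0.0003,-0.148,0,0,0,-0.6,-1],[-0.0025,-0.164,0,0,0,-0.667,-1],[-0.005,-0.176,0,0,0,-0.717,-1],[-0.0078,-0.188,0,0,0,-0.767,-1],[-0.0098,-0.196,0,0,0,-0.8,-1],[-0.011,-0.202,0,0,0,-0.825,-1],[-0.0125,-0.206,0,0,0,-0.84,-1],[-0.0125,-0.206,0,0,0,-0.84,-1]]'
python3 -m jog '[[0,0.02,0,0,0,0,-1],[0,0.06,0,0,0,0,-1],[0,0.1,0,0,0,0,-1],[0,0.1,-0.1,0,0,0,-1],[0,0.1,-0.2,0,0,0,-1],[0,0.1,-0.3,0,0,0,-1],[0,0.1,-0.4,0,0,0,-1],[0,0.1,-0.47,0,0,0,-1],[0,0.1,-0.47,0,0,0,-1]]'
python3 - <<'E'
from h import *
im=snap('top','t4.png'); s=arm.observe();print(s['contact_force'],s['joints'])
a=cv2.imread('pics/t4.png')[180:330,220:420];cv2.imwrite('pics/t4c.png',cv2.resize(a,None,fx=4,fy=4,interpolation=cv2.INTER_CUBIC))
E
```

```text
t: 9.47
ee_pos: [0.4973, 0.1119, 0.0709]
tool_rot: [1.593, 2.706, -0.003]
contact_force: [0.9, 0.6, 0.4]
opening: -0.0002
grasp_force: 0.5
t: 10.22
ee_pos: [0.5252, 0.1286, 0.216]
tool_rot: [1.592, 2.702, 0.004]
contact_force: [0.8, -0.4, -0.1]
opening: 0.0001
grasp_force: 0.0
[-0.12329256 -0.38552166 -0.34257121] [ 0.30178845  0.49922667 -0.9032436   1.75052569  0.43823902  1.10378154
 -0.23843907]
```

View pics/t4c.png

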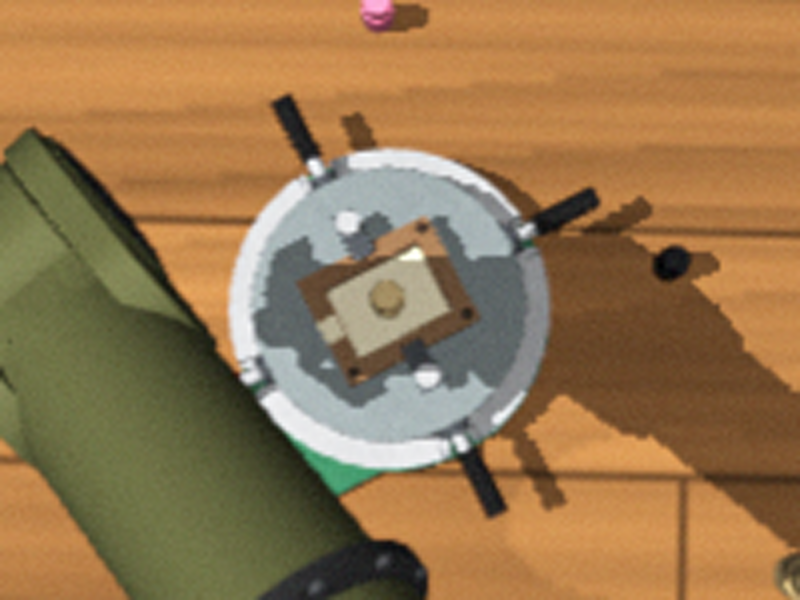

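```bash
cat >> h.py <<'E'
H=np.array([.4162,.0532])
def levpose(L,off,z,r=.185):
    a=np.radians(L);return np.r_[H+r*np.array([np.cos(a),np.sin(a)])+off*np.array([-np.sin(a),np.cos(a)]),z]
E
python3 - <<'E'
from h import *
f=lambda L:np.array(L)/4+[220,180]
P=pix2w('top',f([(297,129),(567,212),(482,484)]),.088)[:,:2]-hub
print('red arm',np.degrees(np.arctan2(P[:,1],P[:,0]))+[90,180,270], np.linalg.norm(P,axis=1))
print(rel(levpose(49.3,.05,.216),139.3),rel(levpose(49.3,.05,.034),139.3))
E
```

```text
red arm [119.02103972 118.79892841 118.78298264] [0.13983014 0.14067381 0.14050674]
[ 0.328  0.084 -0.008  0.004  0.007 -0.677] [ 0.33   0.082  0.599  0.004  0.007 -0.677]
```

```bash
python3 -m jog '[[0.08,0.02,0,0.004,0.007,-0.2,-1],[0.2,0.06,0,0.004,0.007,-0.43,-1],[0.33,0.083,0,0.004,0.007,-0.677,-1],[0.33,0.083,0,0.004,0.007,-0.677,-1],[0.33,0.083,0.1,0.004,0.007,-0.677,-1],[0.33,0.083,0.22,0.004,0.007,-0.677,-1],[0.33,0.083,0.34,0.004,0.007,-0.677,-1],[0.33,0.083,0.46,0.004,0.007,-0.677,-1],[0.33,0.083,0.55,0.004,0.007,-0.677,-1],[0.33,0.083,0.598,0.004,0.007,-0.677,-1],[0.33,0.083,0.598,0.004,0.007,-0.677,-1],[0.33,0.083,0.598,0.004,0.007,-0.677,-1]]'
python3 - <<'E'
from h import *
print(arm.observe()['contact_force'])
for L,o in[(49.3,.035),(49.3,.025),(49.3,.02),(46,.02),(43,.02),(40,.02),(37,.02),(34,.02),(31,.02),(29,.02),(28,.02),(27,.02)]:print(L,o,rel(levpose(L,o,.034),L+90))
E
```

```text
t: 11.27
ee_pos: [0.4966, 0.2249, 0.0311]
tool_rot: [-1.09, -2.941, 0.006]
contact_force: [-0.1, 0.2, 0.1]
opening: 0.0001
grasp_force: 0.0
[-0.07877166  0.16651911  0.12440925]
49.3 0.035 [-0.053  0.008 -0.01  -0.011 -0.007  0.001]
49.3 0.025 [-0.087  0.008 -0.01  -0.011 -0.007  0.001]
49.3 0.02 [-0.103  0.008 -0.01  -0.011 -0.007  0.001]
46 0.02 [-0.139  0.011 -0.01  -0.011 -0.006  0.111]
43 0.02 [-0.171  0.011 -0.01  -0.011 -0.006  0.211]
40 0.02 [-0.204  0.011 -0.011 -0.011 -0.006  0.311]
37 0.02 [-0.236  0.008 -0.011 -0.011 -0.006  0.411]
34 0.02 [-0.268  0.004 -0.011 -0.011 -0.005  0.511]
31 0.02 [-0.3   -0.002 -0.011 -0.012 -0.005  0.611]
29 0.02 [-0.321 -0.007 -0.011 -0.012 -0.005  0.677]
28 0.02 [-0.332 -0.01  -0.011 -0.012 -0.005  0.711]
27 0.02 [-0.342 -0.013 -0.011 -0.012 -0.005  0.744]
```

Push in, gently, first to about L=34°.

```bash
python3 -m jog '[[-0.03,0.008,-0.005,0,0,0,-1],[-0.06,0.008,-0.01,0,0,0,-1],[-0.08,0.008,-0.01,0,0,0,-1],[-0.095,0.008,-0.01,0,0,0,-1],[-0.103,0.008,-0.01,0,0,0,-1],[-0.12,0.01,-0.01,0,0,0.055,-1],[-0.139,0.011,-0.01,0,0,0.11,-1],[-0.155,0.011,-0.01,0,0,0.16,-1],[-0.171,0.011,-0.01,0,0,0.21,-1],[-0.187,0.011,-0.01,0,0,0.26,-1],[-0.204,0.011,-0.01,0,0,0.31,-1],[-0.22,0.01,-0.01,0,0,0.36,-1],[-0.236,0.008,-0.01,0,0,0.41,-1],[-0.25,0.006,-0.01,0,0,0.46,-1],[-0.268,0.004,-0.01,0,0,0.51,-1],[-0.268,0.004,-0.01,0,0,0.51,-1]]'
python3 - <<'E'
from h import *
print(arm.observe()['contact_force'])
for L,o in[(34,.02),(31,.02),(29,.02),(28,.02),(27,.02)]:print(L,o,rel(levpose(L,o,.034),L+90))
snap('scene','s2.png')
a=cv2.imread('pics/s2.png')[170:320,220:460];cv2.imwrite('pics/s2c.png',cv2.resize(a,None,fx=3.3,fy=3.3,interpolation=cv2.INTER_CUBIC))
E
```

```text
t: 12.6
ee_pos: [0.5605, 0.1723, 0.035]
tool_rot: [-1.48, -2.77, 0.004]
contact_force: [-0.1, -0.7, -0.3]
opening: 0.0003
grasp_force: 0.0
[-0.12628223 -0.65908534 -0.28544477]
34 0.02 [ 0.007 -0.004  0.003 -0.006  0.    -0.007]
31 0.02 [-0.026 -0.001  0.003 -0.006  0.     0.093]
29 0.02 [-0.047 -0.     0.003 -0.006  0.     0.159]
28 0.02 [-0.058 -0.     0.003 -0.006  0.     0.193]
27 0.02 [-0.069 -0.     0.003 -0.006  0.     0.226]
```

View pics/s2c.png

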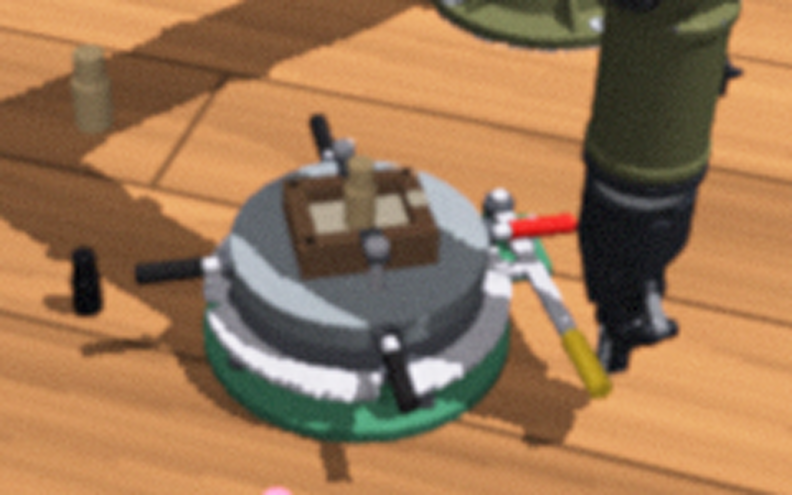

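```bash
python3 -m jog '[[-0.01,0,0.003,0,0,0.04,-1],[-0.02,0,0.003,0,0,0.08,-1],[-0.03,0,0.003,0,0,0.11,-1],[-0.04,0,0.003,0,0,0.14,-1],[-0.047,0,0.003,0,0,0.16,-1],[-0.054,0,0.003,0,0,0.17,-1],[-0.054,0,0.003,0,0,0.17,-1]]'
python3 -m jog '[[-0.007,0,0,0,0,0.015,-1],[-0.014,0,0,0,0,0.03,-1],[-0.014,0,0,0,0,0.03,-1]]'
python3 -c "
from h import *
print(arm.observe()['contact_force'],rel(levpose(28,.02,.034),118))"
```

```text
t: 13.23
ee_pos: [0.5678, 0.1622, 0.0342]
tool_rot: [-1.594, -2.702, 0.0]
contact_force: [-1.8, 6.9, -1.1]
opening: -0.0004
grasp_force: 3.7
t: 13.48
ee_pos: [0.568, 0.1621, 0.0343]
tool_rot: [-1.609, -2.688, -0.004]
contact_force: [-6.7, 15.4, -1.2]
opening: -0.0003
grasp_force: 8.0
[-6.67075354 15.43822714 -1.15784754] [-0.016 -0.001  0.001 -0.004 -0.016  0.007]
```

```bash
python3 -m jog '[[-0.008,0,0,0,0,0,-1],[-0.008,0,0,0,0,0,-1]]'
python3 -m jog '[[0.04,0,0,0,0,0,-1],[0.1,0,0,0,0,0,-1],[0.17,0,0,0,0,0,-1],[0.2,0,0,0,0,0,-1],[0.2,0,-0.13,0,0,0,-1],[0.2,0,-0.26,0,0,0,-1],[0.3,0,-0.4,0,0,0,-1],[0.42,0,-0.53,0,0,0,-1],[0.55,0,-0.6,0,0,0,-1],[0.68,0,-0.7,0,0,0,-1],[0.8,0,-0.8,0,0,0,-1],[0.8,0,-0.8,0,0,0,-1],[0.8,0,-0.8,0,0,0,-1]]'
python3 - <<'E'
from h import *
snap('top','t5.png')
a=cv2.imread('pics/t5.png')[180:330,220:420];cv2.imwrite('pics/t5c.png',cv2.resize(a,None,fx=4,fy=4,interpolation=cv2.INTER_CUBIC))
E
```

```text
t: 13.65
ee_pos: [0.5681, 0.1619, 0.0343]
tool_rot: [-1.605, -2.688, -0.006]
contact_force: [-9.2, 18.4, -0.4]
opening: -0.0
grasp_force: 10.4
t: 14.73
ee_pos: [0.4563, 0.3733, 0.2798]
tool_rot: [-1.607, -2.697, -0.01]
contact_force: [-1.0, 0.9, 0.9]
opening: 0.0001
grasp_force: 0.0
```

View pics/t5c.png

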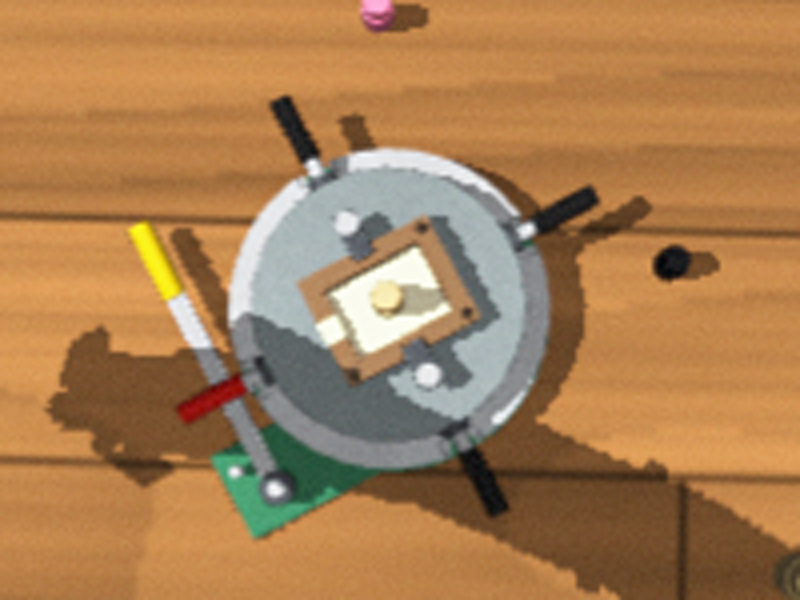

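```bash
python3 - <<'E'
from h import *
f=lambda L:np.array(L)/4+[220,180]
P=pix2w('top',f([(212,399),(295,128),(567,211),(483,485)]),.088)[:,:2]-hub
print('red arm',np.degrees(np.arctan2(P[:,1],P[:,0]))+[0,90,180,270])
G=pix2w('top',f([(90,314),(155,260)]),.05)[:,:2]-H
a=np.arctan2(G[:,1],G[:,0]);print(np.degrees(a),a[0]-a[1])
E
```

```text
red arm [119.64383255 119.39580423 119.05234773 118.90276172]
[49.30608027 30.3359892 ] 0.3310905486798402
```

```bash
python3 - <<'E'
from h import *
for n in('t0','t5'):
    im=cv2.imread(f'pics/{n}.png')[180:330,220:420];h=cv2.cvtColor(im,cv2.COLOR_BGR2HSV)
    m=cv2.inRange(h,(24,170,120),(34,255,255));k,l,st,c=cv2.connectedComponentsWithStats(m);i=1+st[1:,4].argmax()
    ys,xs=np.where(l==i);d=np.linalg.svd(np.c_[xs,ys]-[xs.mean(),ys.mean()],full_matrices=False)[2][0]
    p=c[i]+[220,180];G=pix2w('top',[p,p+d*5],.05)[:,:2];v=G[0]-H;w=G[1]-G[0]
    print(n,st[i,4],c[i]*4,np.degrees(np.arctan2(v[1],v[0])),np.linalg.norm(v),'axis',np.degrees(np.arctan2(w[1],w[0]))%180)
E
```

```text
t0 98 [ 87.26530612 310.97959184] 49.22592306497328 0.18711264924128146 axis 47.91080013075651
t5 104 [153.80769231 259.23076923] 30.48777699583972 0.18668195050653974 axis 29.53038192834876
```

```bash
python3 - <<'E'
from h import *
snap('scene','s5.png')
G={}
for cam,a,b,roi in(('top','t0','t5',(slice(180,330),slice(220,420))),('scene','s0','s5',(slice(200,320),slice(340,460)))):
    for n in(a,b):
        im=cv2.imread(f'pics/{n}.png')[roi];h=cv2.cvtColor(im,cv2.COLOR_BGR2HSV)
        m=cv2.inRange(h,(22,150,90),(36,255,255));k,l,st,c=cv2.connectedComponentsWithStats(m);i=1+st[1:,4].argmax()
        p=c[i]+[roi[1].start,roi[0].start];G[n]=pix2w(cam,[p],.048)[0,:2];print(n,st[i,4],p,G[n])
    ch=np.linalg.norm(G[a]-G[b]);print('chord',ch,'swing',2*np.arcsin(ch/.37))
a=cv2.imread('pics/s5.png')[190:310,330:450];cv2.imwrite('pics/s5c.png',cv2.resize(a,None,fx=5,fy=5,interpolation=cv2.INTER_CUBIC))
E
```

```text
t0 120 [241.675      257.60833333] [0.53890691 0.19568264]
t5 121 [258.38016529 244.63636364] [0.57774392 0.14842733]
chord 0.061166807132156595 swing 0.3321562040428366
s0 151 [415.69536424 273.99337748] [0.53969434 0.1940942 ]
s5 141 [392.71631206 280.19858156] [0.57837628 0.14630888]
chord 0.06147950446018069 swing 0.33387016437936207
```

View pics/s5c.png

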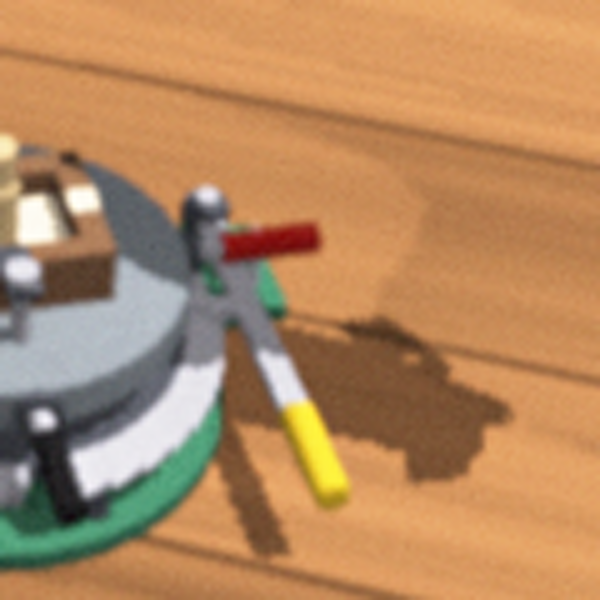

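```bash
python3 -m jog '[[-0.12,0,0.1,0,0,0,-1],[-0.25,0,0.2,0,0,0,-1],[-0.38,0,0.27,0,0,0,-1],[-0.5,0,0.4,0,0,0,-1],[-0.6,0,0.53,0,0,0,-1],[-0.6,0,0.66,0,0,0,-1],[-0.6,0,0.8,0,0,0,-1],[-0.65,0,0.8,0,0,0,-1],[-0.7,0,0.8,0,0,0,-1],[-0.74,0,0.8,0,0,0,-1],[-0.77,0,0.8,0,0,0,-1],[-0.785,0,0.8,0,0,0,-1],[-0.785,0,0.8,0,0,0,-1]]'
python3 -m jog '[[-0.005,0,0,0,0,0,-1],[-0.01,0,0,0,0,0,-1],[-0.015,0,0,0,0,0,-1],[-0.015,0,0,0,0,0,-1]]'
python3 -m jog '[[-0.005,0,0,0,0,0,-1],[-0.01,0,0,0,0,0,-1],[-0.01,0,0,0,0,0,-1],[-0.01,0,0,0,0,0,-1]]'
```

```text
t: 15.92
ee_pos: [0.566, 0.1611, 0.0333]
tool_rot: [-1.61, -2.686, 0.002]
contact_force: [-8.0, 8.5, -9.0]
opening: 0.0001
grasp_force: 6.2
t: 16.25
ee_pos: [0.5661, 0.1608, 0.0335]
tool_rot: [-1.603, -2.686, -0.002]
contact_force: [-12.6, 17.4, -11.7]
opening: 0.0001
grasp_force: 10.6
t: 16.58
ee_pos: [0.5662, 0.1607, 0.0335]
tool_rot: [-1.599, -2.686, -0.004]
contact_force: [-16.2, 22.8, -10.8]
opening: -0.0002
grasp_force: 13.6
```

```bash
python3 -m jog '[[0.04,0,0,0,0,0,-1],[0.1,0,0,0,0,0,-1],[0.17,0,0,0,0,0,-1],[0.2,0,0,0,0,0,-1],[0.2,0,-0.13,0,0,0,-1],[0.2,0,-0.26,0,0,0,-1],[0.2,0,-0.4,0,0,0,-1],[0.2,0,-0.53,0,0,0,-1],[0.2,0,-0.6,0,0,0,-1],[0.2,0,-0.6,0,0,0,-1]]'
python3 - <<'E'
from h import *
s=arm.observe();q=np.r_[.4973,.1119,.0709]
print(R.from_rotvec([1.593,2.706,-.003]).as_matrix()[:,0])
for off,z in((.03,.216),(.03,.072),(.02,.072),(.005,.072)):
    a=np.radians(119);p=np.r_[q[:2]+off*np.array([np.sin(a),-np.cos(a)]),z];print(rel(p,119.2))
E
```

```text
t: 17.42
ee_pos: [0.5478, 0.2057, 0.2204]
tool_rot: [1.617, 2.688, 0.008]
contact_force: [-0.3, 0.3, -0.3]
opening: 0.0002
grasp_force: 0.0
[-0.48526795  0.87436254 -0.00227406]
[-0.195 -0.195  0.013  0.012  0.002 -0.042]
[-0.195 -0.198  0.493  0.012  0.002 -0.042]
[-0.196 -0.232  0.493  0.012  0.002 -0.042]
[-0.196 -0.282  0.493  0.012  0.002 -0.042]
```

```bash
python3 -m jog '[[-0.1,-0.1,0,0,0,0,-1],[-0.195,-0.195,0,0,0,-0.04,-1],[-0.195,-0.195,0,0,0,-0.04,-1],[-0.195,-0.195,0,0,0,-0.04,-1],[-0.195,-0.195,0.12,0,0,-0.04,-1],[-0.195,-0.195,0.24,0,0,-0.04,-1],[-0.195,-0.197,0.36,0,0,-0.04,-1],[-0.195,-0.197,0.45,0,0,-0.04,-1],[-0.195,-0.198,0.49,0,0,-0.04,-1],[-0.195,-0.198,0.49,0,0,-0.04,-1],[-0.195,-0.23,0.49,0,0,-0.04,-1],[-0.195,-0.26,0.49,0,0,-0.04,-1],[-0.195,-0.28,0.49,0,0,-0.04,-1],[-0.195,-0.29,0.49,0,0,-0.04,-1],[-0.195,-0.29,0.49,0,0,-0.04,-1]]'
python3 -m jog '[[0,-0.005,0,0,0,0,-1],[0,-0.01,0,0,0,0,-1],[0,-0.01,0,0,0,0,-1]]'
python3 -m jog '[[0,-0.005,0,0,0,0,-1],[0,-0.01,0,0,0,0,-1],[0,-0.01,0,0,0,0,-1]]'
```

```text
t: 18.67
ee_pos: [0.4957, 0.1117, 0.0686]
tool_rot: [-1.59, -2.709, 0.002]
contact_force: [-0.2, 0.2, 0.3]
opening: 0.0002
grasp_force: 0.0
t: 18.92
ee_pos: [0.4949, 0.1114, 0.0683]
tool_rot: [1.59, 2.709, 0.002]
contact_force: [3.0, 2.3, 3.1]
opening: 0.0003
grasp_force: 2.3
t: 19.17
ee_pos: [0.4945, 0.1112, 0.0685]
tool_rot: [1.589, 2.708, 0.008]
contact_force: [10.5, 3.4, -2.7]
opening: 0.0001
grasp_force: 5.7
```

```bash
python3 -m jog '[[0,0.04,0,0,0,0,-1],[0,0.11,0,0,0,0,-1],[0,0.11,-0.12,0,0,0,-1],[0,0.11,-0.24,0,0,0,-1],[0,0.11,-0.36,0,0,0,-1],[0,0.11,-0.49,0,0,0,-1],[0.1,0.2,-0.49,0,0,0,-1],[0.2,0.3,-0.49,0,0,0,-1],[0.2,0.3,-0.49,0,0,0,-1],[0.2,0.3,-0.49,0,0,0,-1]]'
python3 - <<'E'
from h import *
for x,y,z in((.5478,.2057,.22),(.5478,.2057,.036),(.5678,.1622,.035)):print(rel((x,y,z),118.6))
E
```

```text
t: 20.0
ee_pos: [0.5392, 0.2087, 0.2141]
tool_rot: [-1.582, -2.71, 0.003]
contact_force: [-1.2, -0.6, -0.8]
opening: 0.0
grasp_force: 0.0
[-0.023  0.02  -0.02  -0.007 -0.005  0.029]
[-0.024  0.022  0.593 -0.007 -0.005  0.029]
[-0.183  0.009  0.596 -0.007 -0.005  0.029]
```

```bash
python3 -m jog '[[-0.02,0.02,0,0,0,0.03,-1],[-0.02,0.02,0.13,0,0,0.03,-1],[-0.02,0.02,0.26,0,0,0.03,-1],[-0.02,0.02,0.39,0,0,0.03,-1],[-0.02,0.02,0.5,0,0,0.03,-1],[-0.02,0.02,0.58,0,0,0.03,-1],[-0.02,0.02,0.59,0,0,0.03,-1],[-0.06,0.018,0.593,0,0,0.03,-1],[-0.1,0.015,0.593,0,0,0.03,-1],[-0.14,0.012,0.593,0,0,0.03,-1],[-0.16,0.01,0.593,0,0,0.03,-1],[-0.175,0.009,0.593,0,0,0.03,-1],[-0.183,0.009,0.593,0,0,0.03,-1],[-0.188,0.009,0.593,0,0,0.03,-1],[-0.188,0.009,0.593,0,0,0.03,-1]]'
python3 -m jog '[[-0.005,0,0,0,0,0,-1],[-0.01,0,0,0,0,0,-1],[-0.015,0,0,0,0,0,-1],[-0.015,0,0,0,0,0,-1]]'
```

```text
t: 21.25
ee_pos: [0.568, 0.1621, 0.0378]
tool_rot: [-1.604, -2.694, -0.006]
contact_force: [-7.0, 11.2, 0.7]
opening: -0.0003
grasp_force: 6.5
t: 21.58
ee_pos: [0.5682, 0.1619, 0.0379]
tool_rot: [-1.598, -2.693, -0.01]
contact_force: [-11.4, 18.5, 0.9]
opening: 0.0001
grasp_force: 11.1
```

Same hard stop as before. Retreat and make a last check.

```bash
python3 -m jog '[[0.04,0,0,0,0,0,-1],[0.1,0,0,0,0,0,-1],[0.17,0,0,0,0,0,-1],[0.2,0,0,0,0,0,-1],[0.2,0,-0.13,0,0,0,-1],[0.2,0,-0.26,0,0,0,-1],[0.3,0,-0.4,0,0,0,-1],[0.42,0,-0.53,0,0,0,-1],[0.55,0,-0.6,0,0,0,-1],[0.68,0,-0.7,0,0,0,-1],[0.8,0,-0.8,0,0,0,-1],[0.8,0,-0.8,0,0,0,-1],[0.8,0,-0.8,0,0,0,-1]]'
python3 - <<'E'
from h import *
snap('top','t6.png')
def cen(n,lo,hi,r):
    h=cv2.cvtColor(cv2.imread(f'pics/{n}.png')[180:330,220:420],cv2.COLOR_BGR2HSV)
    m=cv2.inRange(h,lo,hi);k,l,st,c=cv2.connectedComponentsWithStats(m);i=1+st[1:,4].argmax();return c[i]+[220,180],st[i,4]
for n in('t0','t5','t6'):
    p,a=cen(n,(22,150,90),(36,255,255),0);q,b=cen(n,(0,200,90),(5,255,255),0)
    v=pix2w('top',[p],.048)[0,:2]-H;w=pix2w('top',[q],.09)[0,:2]-hub
    print(n,a,b,np.degrees(np.arctan2(v[1],v[0])),np.degrees(np.arctan2(w[1],w[0])))
a,b=[cv2.imread(f'pics/{n}.png') for n in('t0','t6')]
d=cv2.inRange(cv2.absdiff(a,b).max(2),60,255);cnt=cv2.connectedComponentsWithStats(d)
print([s.tolist() for s in cnt[2][1:] if s[4]>30])
E
```

```text
t: 22.67
ee_pos: [0.4552, 0.3723, 0.2828]
tool_rot: [-1.599, -2.701, -0.012]
contact_force: [0.1, 0.8, 0.9]
opening: 0.0003
grasp_force: 0.0
t0 120 82 49.26477007044853 19.39115017312913
t5 121 82 30.51860780399817 118.99574887589894
t6 121 77 30.5163773531369 119.57920844338908
[[298, 200, 17, 23, 129], [287, 204, 16, 24, 125], [314, 205, 9, 13, 70], [307, 209, 6, 8, 32], [349, 226, 21, 13, 95], [368, 229, 14, 8, 48], [233, 233, 114, 75, 3641], [263, 237, 14, 26, 142], [351, 238, 35, 13, 217], [45, 247, 258, 233, 16115], [334, 286, 56, 51, 1525], [48, 296, 16, 21, 179], [252, 297, 12, 4, 33], [329, 299, 8, 15, 64], [391, 303, 61, 59, 2311], [82, 322, 48, 29, 219], [598, 335, 12, 14, 117], [543, 359, 26, 13, 170], [598, 359, 16, 13, 127], [342, 362, 234, 89, 8138], [586, 385, 46, 95, 2352], [296, 407, 10, 10, 68], [528, 441, 45, 39, 590], [286, 459, 20, 12, 106], [329, 461, 40, 19, 359]]
```

```bash
python3 -c "
from bench import arm
print(arm.sign_off())"
```

```text
the job is handed in; nothing more can be done
None
```

I turned the turntable until the red arm was within about 0.3° of straight above the latch, then pushed the latch lever to a hard stop and handed the job in at about 23 s. The lever's swing measured 0.33 rad rather than the nominal 0.36. I took the stop as fully home because it would go no further under 28 N, or after the table shifted 0.6°. The core was upright in every view, I saw no contact with it or the mould, and nothing else on the bench looked moved, though the arm hid part of the bench in the last view.

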